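# Zero the coffee grinder by feel

## Robot

A 6-joint arm with a two-finger parallel gripper is mounted at the origin on a cart in front of the work surface, level with it; the furniture and walls round the work are solid. World frame = base frame: x ahead of the robot, y to its left, z up, the work surface at z = 0. Lengths are in m, angles in degrees, forces in N, time in s.
With the tool pointing down it reaches from about 0.4 to 0.825 m from the base axis. Payload 7 kg.
Tool frame: the origin (TCP) lies midway between the tips of the shut fingers; the grasp point (between the pads) lies r.pinch_z behind it (r.pinch_z is the distance from the TCP to the grasp point, in m); z points along the fingers, y is the line along which they close (so a half turn about z gives the same grasp; the last joint's range is limited). The gripper opens to 88 mm and grips with 3 to 60 N. Pads are 19 mm wide; open, the fingers measure 130 mm over their backs; the gripper's body (78 mm by 193 mm) begins 47 mm behind the grasp point.
Start: joints at [-58.837, 20.546, 0.682, 0, -70.136, -16.507], TCP at [0.171, -0.653, 0.227] pointing down, gripper open.
Joint ranges: [-176.03, 176.03], [-82.01, 121.73], [-58.28, 71.71], [-173.87, 95.51], [-174.79, -0.11], [-173.66, 173.66]. Speed limits (degrees/s): [136.94, 136.94, 172.46, 180, 180, 180].

## Interface

Orientations are given as [roll, pitch, yaw] about the fixed x, y, z axes, in that order (R = Rz(yaw) Ry(pitch) Rx(roll)).
In Python, from plant import r, optics, job gives the robot as it stands.
- The arm moves only by the shell command python3 -m crank 'ROWS' [FORCE]. ROWS is JSON, a list of rows, each an object with "xyz": the shift along the tool's x, y, z in units of 30 mm (1.0 is 30 mm), a list of three; "delta_rot": the turn, a rotation vector about the tool's x, y, z in degrees, a list of three; "claw": the closure, from 0 (fully open) to 1 (shut). A call has 1 to 20 rows; each row is the pose to reach, as a shift and turn from the pose commanded when the call began, along the tool's axes at that moment; what a row does not reach only later rows make up. A row lasts 1/8 s, in which the tool goes at most 62.5 mm and 10.7 degrees, less where a joint would pass 70% of its speed; a pose out of reach is approached as far as the arm can. A call with a gripper value outside its range is refused whole. The fingers move at their own pace and stop on an object; FORCE is the grip in N (left out, the last holds). Time passes only in rows, so rows that repeat a pose let the fingers close. It gives the time, the measured TCP pose, the force, the opening and the grip force at its end, in the units of the state.
- r.get_state(): the state, without advancing time (a new reading comes with each control period).
- optics.capture(name): name is "scene" or "top" or "wrist"; returns a dict with "img" (420x560x3 uint8, blue, green, red), "fovy" (degrees; the focal length in pixels is half the picture's height over the tangent of half this angle, whatever the lens; pixels are square), "cx", "cy" (the principal point, pixels), "dist" ([k1, k2, p1, p2, k3] as OpenCV has them; the pictures are not rectified), "eye" and "rotation" of the camera in the world; the wrist camera has in their place "hand_eye" (4x4, takes a point from camera to tool coordinates, whose origin is the TCP and whose axes are the flange's). Camera axes: x right, y up, looking along -z (the intrinsics and any distortion apply to the point x, -y, -z); pixel columns grow to the right and rows downward; lengths in m; the calibration is good to about 2 mm. A picture is of the moment at which its call begins: read the wrist's pose just before it. There is no depth.
- job.close_job(): hands the job in; it is judged then, once.
The state is a dict: "time_s": time; "joints": joint angles; "qd": joint speeds; "joint_torque": joint torques, N m; "tcp_pos": TCP position; "eef_rot": TCP orientation; "contact_force": force on the tool from outside, world axes, zero at the start; "moment": the same for the moment, N m; "gripper_width": finger opening in m; "gripper_force": force on a finger pad.
Only numpy, scipy, OpenCV 4.12 (cv2) and the standard library are available. Lean on these libraries where they do the work, as an engineer would, in place of code of your own. Each camera call takes 0.05 s, during which the arm holds its last target. There are 200 camera calls.

## Task

The grinder has been cleaned and needs its zero point back. Push the lever of the wide silver collar anticlockwise (seen from above) until it rests against its steel stop post; then, with the collar staying there, turn only the small black fine knob in the collar's centre clockwise until you feel the burrs touch, nip it up about ten degrees more, and let go. Do not force the burrs together, do not drag the collar off its stop, and leave the other things on the counter where they are.

Things in the scene. Friction and masses are not known exactly. Their poses are not given: they have to be found in the camera images.
- grinder: Compact grey coffee grinder, fixed, dark base 205 x 132 mm. Origin on the counter straight under the vertical axis of collar and knob; +x from the front (spout) to the motor column, z up. Head: 63 mm radius, flat dark flange with white scale at z = 178 mm. Column: 45 to 126 mm behind the axis, top 168 mm; bean funnel on it from 67 mm behind the axis, top 196 mm.
- knob_centre (a point): Middle of the fine knob's top face, on the axis, z = 232 mm; fixed to the grinder, so it does not show the knob's angle. The knob: black fluted cylinder, 31 mm in diameter, 29 mm high, no pointer, gripped from above at any angle with the fingertips a few mm clear of the collar. It turns in place; clockwise from above brings the burrs together. It stays where it is let go.
- knob_foot (a point): Foot of the fine knob on the axis, z = 203 mm, level with the collar's top. Feel of the knob: turned clockwise it is free (0.03 N m) for an unknown 0.25 to 1.25 rad, until the burrs touch; there it jumps to 0.30 N m while turning (about 0.15 N m is still felt when held at rest), then climbs 0.6 N m per rad for at most 0.45 rad. All this torque goes into the collar, so too much drags it.
- collar (a joint): Angle (rad) of the silver coarse collar about the same axis: 0 with its lever on the stop post, growing clockwise seen from above, at most 1.3. Starts at 0.5 to 0.95. 80 mm in diameter, z = 179 to 197 mm, with a 60 mm step up to 203 mm under the knob. Held by friction only: 0.46 N m turns it (7 N at the lever); it carries the knob round with it. The stop is solid.
- lever_tip (a point): Middle of the top of the black cap on the collar's steel lever: 69 mm from the axis, z = 196 mm, moves with the collar. Cap: 17 mm in diameter, z = 179 to 196 mm. The lever bar from collar to cap is 12 mm wide, z = 180 to 196 mm. At collar 0 the lever points 225 degrees anticlockwise from the grinder's +x (to its front, on the robot's right).
- stop_post (a point): Top of the steel stop post, 8 mm in diameter, z = 178 to 197 mm, fixed in the flange 51 mm from the axis, just anticlockwise of the lever's end position.
- lower_burr_top (a point): Centre of the lower burr's top face, inside the head, out of sight. Still until the burrs touch, then pressed straight down on its springs, 4 mm per rad of further turning (0.7 mm for ten degrees): less than the noise of a reading.
- dosing_cup: Loose steel dosing cup, 58 mm in diameter, 50 mm high, on the grinder's base under the spout; origin at the centre of its underside.
- pudding_1: Loose dessert cup, 78 mm wide, 79 mm high, on a wooden coaster left of the grinder.
- tamper: Loose coffee tamper, 58 mm in diameter, 94 mm high, standing on the wooden board on the right.
- canister: Loose ribbed grey canister with lid, 102 mm wide, 150 mm high, on the left.
- scale: Loose flat black brewing scale, 130 x 105 x 21 mm, on the right.
- brush: Loose cleaning brush, 160 mm long, lying on the counter on the left.

How it is judged (in metres and radians):
On the way, in this order (a step that is already met when the one before it is completed fails the run):
1. the collar's lever is against its stop post (value of joint collar below 0.04 rad), for 0.2 s.
2. the burrs touch under a light load, with the collar still on its stop (distance of lower_burr_top from where it was at the start of the episode above 0.0004 m and value of joint collar below 0.05 rad), for 0.2 s.
At the end, for the whole second after the job is handed in: The collar is at rest against its stop (within 0.05 rad), and the fine knob stands where the burrs are lightly pressed: the lower burr is pushed down by 0.4 to 1.2 mm, that is 6 to 17 degrees of knob past the first touch; everything is released (all of step 2 and distance of lower_burr_top from where it was at the start of the episode below 0.0012 m and velocity of joint collar between -0.02 and 0.02 rad/s).
It fails at once if the burrs are forced together: lower burr pressed down by more than 1.4 mm (20 degrees of knob past touch) (distance of lower_burr_top from where it was at the start of the episode above 0.0014 m).
It fails at once if the burrs are brought into touch (lower burr down more than 0.25 mm) while the collar is more than 0.07 rad off its stop, or the collar is dragged that far off once they touch (distance of lower_burr_top from where it was at the start of the episode above 0.00025 m and value of joint collar above 0.07 rad).
It fails at once if one of the things standing by (dosing cup, dessert cup, tamper, canister, scale, brush) is shifted by more than 25 mm (distance of any of dosing_cup, pudding_1, tamper, canister, scale, brush from where it was at the start of the episode above 0.025 m).
It also fails if it takes over 69 s, if anything falls off the work surface, if the arm or the gripper's body presses on something with over 40 N, if the wrist force passes 120 N, or if a joint passes its speed limit or range.

## Working session

There is one attempt and no reset: what is moved stays moved. The work goes in short steps, Python scripts to look and compute and a shell command to move; the robot and the scene stay as the last step left them, time stands still between calls to the robot, and variables do not carry over. Pictures are saved under pics/ and viewed, at most 10 in all, crops included, and the job is handed in when it is done.

```bash
ls; mkdir -p pics
python3 - <<'E'
from plant import r,optics,job
import cv2
print(r.get_state()); print(r.pinch_z)
for n in ["scene","top"]:
    c=optics.capture(n); cv2.imwrite(f"pics/{n}0.png",c["img"]); print({k:v for k,v in c.items() if k!="img"})
E
```

```text
pics
{'time_s': 0.0, 'joints': array([-5.88366418e+01,  2.05913112e+01,  6.34755326e-01, -2.23188664e-02,
       -7.01353968e+01, -1.65064213e+01]), 'qd': array([-0.05532187, -0.01840531, -0.01870629, -0.04706939,  0.00090296,
       -0.04534808]), 'joint_torque': array([ 2.91819691e-03, -5.82720423e+01,  2.93063146e+01,  6.99763834e+00,
        6.72334674e-03, -1.74332413e-04]), 'tcp_pos': array([ 0.17065657, -0.65256938,  0.22562462]), 'eef_rot': array([ 1.79905875e+02, -6.01216629e-03, -1.65350659e+02]), 'contact_force': array([ 0.8694439 , -0.99195038,  0.27425102]), 'moment': array([-0.0436084 ,  0.04279553,  0.04258459]), 'gripper_force': 0.0, 'gripper_width': 0.08783532181820192}
0.0188
{'fovy': 43.72342122995364, 'cx': 282.37731185895075, 'cy': 202.4471149720012, 'dist': array([-0.16085823,  0.        ,  0.        ,  0.        ,  0.        ]), 'eye': array([-0.37065592, -1.14076466,  0.81354366]), 'rotation': array([ 64.57649276,   1.10249147, -38.74183401])}
{'fovy': 50.00857612116934, 'cx': 279.28294151216465, 'cy': 194.93320232179127, 'dist': array([-0.11962319,  0.        ,  0.        ,  0.        ,  0.        ]), 'eye': array([ 0.25244162, -0.04509734,  1.64220811]), 'rotation': array([  9.41388733,  -0.14567006, -89.13348589])}
```

View pics/top0.png

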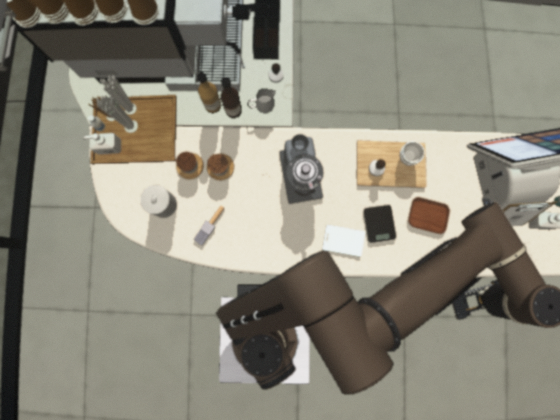

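View pics/scene0.png

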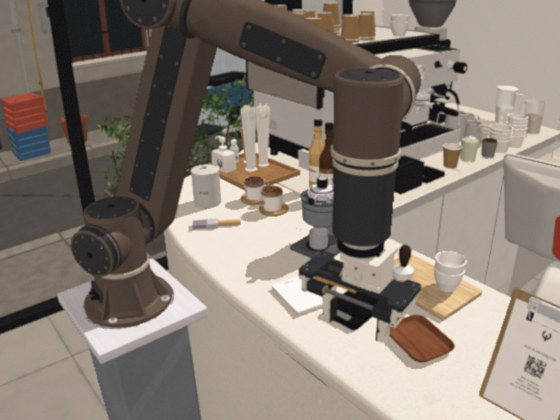

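```bash
cat > h.py <<'E'
import numpy as np, cv2
from scipy.spatial.transform import Rotation as Ro
def rpy(a): return Ro.from_euler('xyz',a,degrees=True).as_matrix()
def cam(c,state=None):
    h=c["img"].shape[0]; f=h/2/np.tan(np.radians(c["fovy"]/2))
    K=np.array([[f,0,c["cx"]],[0,f,c["cy"]],[0,0,1]])
    if "eye" in c: return K,c["dist"],rpy(c["rotation"]),np.array(c["eye"])
    T=np.eye(4); T[:3,:3]=rpy(state["eef_rot"]); T[:3,3]=state["tcp_pos"]; M=T@c["hand_eye"]
    return K,c["dist"],M[:3,:3],M[:3,3]
F=np.diag([1.,-1,-1])
def ray(c,uv,state=None):
    K,d,R,e=cam(c,state); p=cv2.undistortPoints(np.array([[uv]],float),K,d)[0,0]
    v=R@F@np.array([p[0],p[1],1]); return e,v/np.linalg.norm(v)
def onplane(c,uv,z,state=None):
    e,v=ray(c,uv,state); return e+v*(z-e[2])/v[2]
def proj(c,P,state=None):
    K,d,R,e=cam(c,state); p=(F@R.T@(np.atleast_2d(P)-e).T).T
    return cv2.projectPoints(p,np.zeros(3),np.zeros(3),K,d)[0][:,0]
E
python3 - <<'E'
from h import *; from plant import optics
c=optics.capture("top"); i=c["img"][120:215,255:355]
cv2.imwrite("pics/topcrop.png",cv2.resize(i,None,fx=6,fy=6,interpolation=cv2.INTER_CUBIC))
print(onplane(c,(306,171),.232), onplane(c,(304,172),.2))
E
```

```text
[ 0.56537799 -0.12961352  0.232     ] [ 0.56901742 -0.12498722  0.2       ]
```

View pics/topcrop.png

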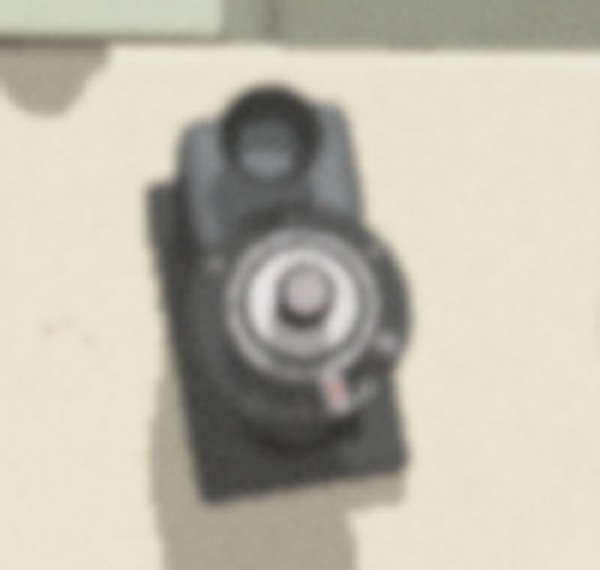

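```bash
cat >> h.py <<'E'
def rows(st,xyz,rot):
    R=rpy(st["eef_rot"]); R2=rpy(rot)
    return (R.T@(np.array(xyz)-st["tcp_pos"])/.03).round(3), np.degrees(Ro.from_matrix(R.T@R2).as_rotvec()).round(2)
E
python3 - <<'E'
from h import *; from plant import optics,r
c=optics.capture("wrist"); print(c["hand_eye"],c["fovy"],c["cx"],c["cy"],c["dist"])
t=optics.capture("top");print(onplane(t,(306.3,168.3),.232))
s=r.get_state()
print(rows(s,[.5,-.13,.45],[180,0,-165]),rows(s,[.17,-.65,.45],[180,0,-165]))
E
```

```text
[[-4.00758613e-04  9.52827713e-01  3.03511432e-01  8.17640689e-02]
 [ 9.99999814e-01  2.42407673e-04  5.59404924e-04 -1.11474705e-03]
 [ 4.59443014e-04  3.03511600e-01 -9.52827633e-01 -1.58226959e-01]
 [ 0.00000000e+00  0.00000000e+00  0.00000000e+00  1.00000000e+00]] 64.75027533232074 284.0943097182168 206.63715007665309 [-0.07001231  0.          0.          0.          0.        ]
[ 0.57426266 -0.13053617  0.232     ]
(array([-15.028,  14.09 ,  -7.453]), array([ 0.05, -0.  , -0.35])) (array([-1.000e-03,  1.030e-01, -7.463e+00]), array([ 0.05, -0.  , -0.35]))
```

```bash
python3 -m crank '[{"xyz":[0,0,-6],"delta_rot":[0,0,0],"claw":0},{"xyz":[0,0,-6],"delta_rot":[0,0,0],"claw":0},{"xyz":[0,0,-6],"delta_rot":[0,0,0],"claw":0},{"xyz":[-17,13.5,-4.5],"delta_rot":[0,0,0],"claw":0},{"xyz":[-17,13.5,-4.5],"delta_rot":[0,0,0],"claw":0},{"xyz":[-17,13.5,-4.5],"delta_rot":[0,0,0],"claw":0},{"xyz":[-17,13.5,-4.5],"delta_rot":[0,0,0],"claw":1},{"xyz":[-17,13.5,-4.5],"delta_rot":[0,0,0],"claw":1},{"xyz":[-17,13.5,-4.5],"delta_rot":[0,0,0],"claw":1},{"xyz":[-17,13.5,-4.5],"delta_rot":[0,0,0],"claw":1},{"xyz":[-17,13.5,-4.5],"delta_rot":[0,0,0],"claw":1},{"xyz":[-17,13.5,-4.5],"delta_rot":[0,0,0],"claw":1},{"xyz":[-17,13.5,-4.5],"delta_rot":[0,0,0],"claw":1},{"xyz":[-17,13.5,-4.5],"delta_rot":[0,0,0],"claw":1},{"xyz":[-17,13.5,-4.5],"delta_rot":[0,0,0],"claw":1},{"xyz":[-17,13.5,-4.5],"delta_rot":[0,0,0],"claw":1},{"xyz":[-17,13.5,-4.5],"delta_rot":[0,0,0],"claw":1},{"xyz":[-17,13.5,-4.5],"delta_rot":[0,0,0],"claw":1}]'
python3 - <<'E'
from h import *; from plant import optics,r
s=r.get_state(); c=optics.capture("wrist"); cv2.imwrite("pics/w1.png",c["img"]); print(s["tcp_pos"],s["eef_rot"],s["time_s"])
np.save("w1.npy",c,allow_pickle=True); np.save("s1.npy",s,allow_pickle=True)
E
```

```text
time_s: 2.5
tcp_pos: [0.5613, -0.133, 0.3619]
eef_rot: [-180.0, 0.0, -165.4]
contact_force: [-0.3, 0.0, -0.2]
gripper_width: 0.0007
gripper_force: 0.0
[ 0.56126431 -0.1329554   0.36194541] [-1.79992782e+02  3.48337383e-02 -1.65409764e+02] 2.5
```

View pics/w1.png

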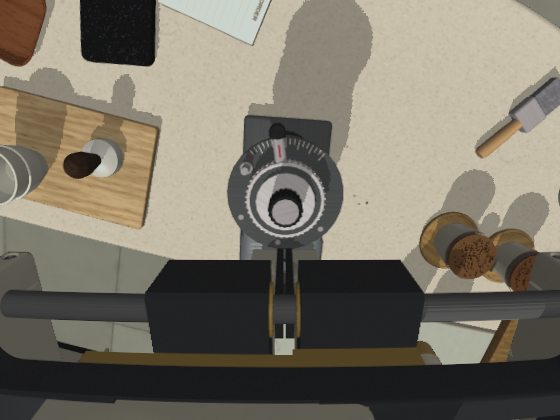

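Run:
```python
from h import *
c=np.load("w1.npy",allow_pickle=True).item(); 
i=c["img"][110:250,220:350]; cv2.imwrite("pics/w1c.png",cv2.resize(i,None,fx=4,fy=4,interpolation=cv2.INTER_CUBIC))
```

```text
(no output)
```

View pics/w1c.png

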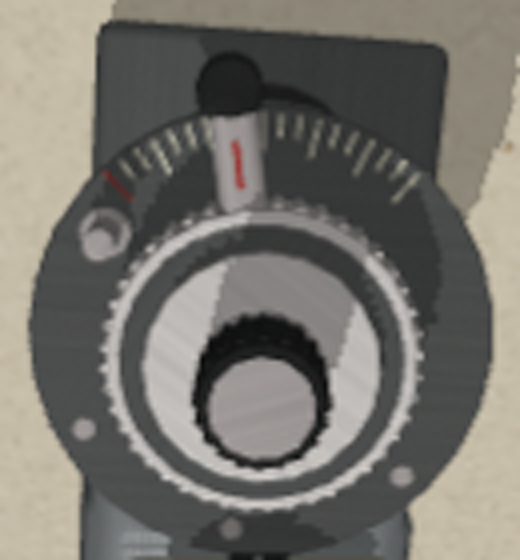

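```bash
cat > meas.py <<'E'
from h import *
def meas(c,s,pk,pc,pp):
    k=onplane(c,pk,.232,s); l=onplane(c,pc,.196,s); p=onplane(c,pp,.197,s)
    a=lambda q:np.degrees(np.arctan2(*(q-k)[1::-1]))
    print("knob",k.round(4),"lever",l.round(4),np.hypot(*(l-k)[:2]).round(4),a(l).round(1),"post",np.hypot(*(p-k)[:2]).round(4),a(p).round(1))
E
python3 - <<'E'
from meas import *
c=np.load("w1.npy",allow_pickle=True).item(); s=np.load("s1.npy",allow_pickle=True).item()
g=c["img"].astype(int); m=((g.min(2)>110)).astype(np.uint8); m[:199]=0;m[226:]=0;m[:,:271]=0;m[:,303:]=0
n,L,S,C=cv2.connectedComponentsWithStats(m,connectivity=4)
for j in range(1,n):
    if S[j][4]>100: print(S[j],C[j]); k=C[j] if abs(C[j][0]-285)<4 else k
P=lambda x,y:(220+x/4-.4,110+y/4-.4)
meas(c,s,P(261,408),P(230,80),P(97,238))
meas(c,s,k,P(230,80),P(97,238))
print("collar ctr",onplane(c,P(263,357),.197,s),onplane(c,P(262,367),.203,s),onplane(c,P(262,325),.178,s))
# base edges of grinder (front) yaw
a=onplane(c,P(100,22),.0,s);b=onplane(c,P(445,45),.0,s);print("front edge",a,b,np.linalg.norm(a-b),np.degrees(np.arctan2(*(b-a)[1::-1])))
E
```

```text
[272 200  27  25 524] [285.03435115 211.6221374 ]
knob [ 0.5758 -0.1298  0.232 ] lever [ 0.5091 -0.1548  0.196 ] 0.0713 -159.5 post 0.0521 -114.2
knob [ 0.5758 -0.1296  0.232 ] lever [ 0.5091 -0.1548  0.196 ] 0.0713 -159.3 post 0.0522 -114.1
collar ctr [ 0.57383232 -0.12973026  0.197     ] [ 0.57471621 -0.12977663  0.203     ] [ 0.57066506 -0.13077366  0.178     ]
front edge [ 0.51652008 -0.20824375  0.        ] [ 0.49162374 -0.07856724  0.        ] 0.13204478479989304 100.86786546648771
```

```bash
cat > arc.py <<'E'
from h import *; from plant import r
A=np.array([.575,-.1298])
def pose(ph,rad,z): t=np.radians(ph); return [A[0]+rad*np.cos(t),A[1]+rad*np.sin(t),z],[180,0,ph]
E
python3 - <<'E'
from arc import *
s=r.get_state()
for z in (.26,.184): print(*rows(s,*pose(-159.4,.073,z)))
# arc rows relative to the start pose
p,o=pose(-159.4,.073,.184); s0={"tcp_pos":np.array(p),"eef_rot":o}
for ph in range(-155,-110,5): print(ph,*rows(s0,*pose(ph,.073,.184)))
E
```

```text
[ 1.956 -0.27   3.396] [-0.01  0.03 -6.01]
[ 1.957 -0.27   5.929] [-0.01  0.03 -6.01]
-155 [-0.007 -0.187 -0.   ] [-0.   0.  -4.4]
-150 [-0.033 -0.397 -0.   ] [-0.   0.  -9.4]
-145 [-0.076 -0.605 -0.   ] [  0.    0.  -14.4]
-140 [-0.138 -0.808 -0.   ] [ -0.    0.  -19.4]
-135 [-0.217 -1.005 -0.   ] [ -0.    0.  -24.4]
-130 [-0.313 -1.195 -0.   ] [ -0.    0.  -29.4]
-125 [-0.426 -1.375 -0.   ] [ -0.    0.  -34.4]
-120 [-0.553 -1.545 -0.   ] [  0.    0.  -39.4]
-115 [-0.695 -1.703 -0.   ] [ -0.    0.  -44.4]
```

```bash
python3 -m crank '[{"xyz":[1.96,-0.27,2],"delta_rot":[0,0,-6],"claw":0.545},{"xyz":[1.96,-0.27,2],"delta_rot":[0,0,-6],"claw":0.545},{"xyz":[1.96,-0.27,3.4],"delta_rot":[0,0,-6],"claw":0.545},{"xyz":[1.96,-0.27,3.4],"delta_rot":[0,0,-6],"claw":0.545},{"xyz":[1.96,-0.27,3.4],"delta_rot":[0,0,-6],"claw":0.545},{"xyz":[1.96,-0.27,3.4],"delta_rot":[0,0,-6],"claw":0.545}]' 10
python3 - <<'E'
from arc import *; from plant import optics
s=r.get_state(); c=optics.capture("wrist"); cv2.imwrite("pics/w2.png",c["img"])
print(s["tcp_pos"],s["eef_rot"],s["moment"],rows(s,*pose(-159.4,.073,.184)))
print(proj(c,[[*(A+.069*np.array([np.cos(np.radians(-159.4)),np.sin(np.radians(-159.4))])),.196]],s))
E
```

```text
time_s: 3.3
tcp_pos: [0.5079, -0.155, 0.2612]
eef_rot: [-179.9, 0.1, -159.3]
contact_force: [0.3, 0.5, 0.0]
gripper_width: 0.0398
gripper_force: 0.0
[ 0.50786855 -0.15497816  0.26121918] [-1.79936510e+02  1.20255796e-01 -1.59334603e+02] [0.03999689 0.02476951 0.01227252] (array([4.900e-02, 1.000e-03, 2.574e+00]), array([-0.06,  0.12,  0.07]))
[[285.97434068 224.20660148]]
```

View pics/w2.png

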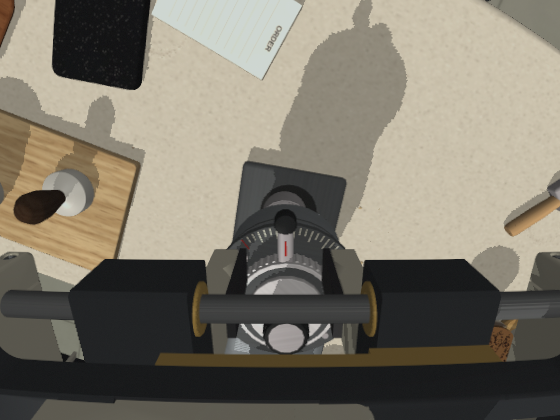

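The cap sits at (286, 222), where it was predicted at (286, 224), midway between the fingers, and the post is at about (246, 243). I'll descend and then push along the arc.

```bash
python3 -m crank '[{"xyz":[0.05,0,1.3],"delta_rot":[0,0,0],"claw":0.545},{"xyz":[0.05,0,2.2],"delta_rot":[0,0,0],"claw":0.545},{"xyz":[0.05,0,2.57],"delta_rot":[0,0,0],"claw":0.545},{"xyz":[0.05,0,2.57],"delta_rot":[0,0,0],"claw":0.545}]' && python3 -m crank '[{"xyz":[-0.007,-0.187,0],"delta_rot":[0,0,-4.4],"claw":0.545},{"xyz":[-0.033,-0.4,0],"delta_rot":[0,0,-9.4],"claw":0.545},{"xyz":[-0.053,-0.5,0],"delta_rot":[0,0,-12],"claw":0.545},{"xyz":[-0.076,-0.605,0],"delta_rot":[0,0,-14.4],"claw":0.545},{"xyz":[-0.105,-0.705,0],"delta_rot":[0,0,-17],"claw":0.545},{"xyz":[-0.138,-0.808,0],"delta_rot":[0,0,-19.4],"claw":0.545},{"xyz":[-0.138,-0.808,0],"delta_rot":[0,0,-19.4],"claw":0.545}]'
```

```text
time_s: 3.85
tcp_pos: [0.5057, -0.1554, 0.1827]
eef_rot: [-180.0, -0.0, -159.3]
contact_force: [0.4, -0.5, 0.2]
gripper_width: 0.0401
gripper_force: 0.0
time_s: 4.72
tcp_pos: [0.5188, -0.176, 0.1842]
eef_rot: [-180.0, 0.1, -139.9]
contact_force: [-1.2, 3.7, 1.6]
gripper_width: 0.04
gripper_force: 2.2
```

```bash
python3 -m crank '[{"xyz":[-0.002,-0.106,0],"delta_rot":[0,0,-2.5],"claw":0.545},{"xyz":[-0.009,-0.212,0],"delta_rot":[0,0,-5],"claw":0.545},{"xyz":[-0.021,-0.318,0],"delta_rot":[0,0,-7.5],"claw":0.545},{"xyz":[-0.037,-0.422,0],"delta_rot":[0,0,-10],"claw":0.545},{"xyz":[-0.058,-0.527,0],"delta_rot":[0,0,-12.5],"claw":0.545},{"xyz":[-0.083,-0.63,0],"delta_rot":[0,0,-15],"claw":0.545},{"xyz":[-0.113,-0.732,0],"delta_rot":[0,0,-17.5],"claw":0.545},{"xyz":[-0.147,-0.832,0],"delta_rot":[0,0,-20],"claw":0.545},{"xyz":[-0.147,-0.832,0],"delta_rot":[0,0,-20],"claw":0.545}]' && python3 -m crank '[{"xyz":[-0.001,-0.042,0],"delta_rot":[0,0,-1],"claw":0.545},{"xyz":[-0.002,-0.085,0],"delta_rot":[0,0,-2],"claw":0.545},{"xyz":[-0.002,-0.085,0],"delta_rot":[0,0,-2],"claw":0.545}]'
```

```text
time_s: 5.85
tcp_pos: [0.5377, -0.1922, 0.1839]
eef_rot: [-180.0, 0.1, -119.9]
contact_force: [-2.5, 4.9, 1.3]
gripper_width: 0.0398
gripper_force: 2.1
time_s: 6.22
tcp_pos: [0.5397, -0.1933, 0.1839]
eef_rot: [-180.0, 0.1, -117.9]
contact_force: [-3.3, 6.0, 2.0]
gripper_width: 0.0398
gripper_force: 2.5
```

Still sliding at about 7 N. I'll continue in small guarded steps until the force jumps.

```bash
cat > ok.py <<'E'
# exit 1 when horizontal force exceeds argv[1]
import sys,numpy as np; from plant import r
s=r.get_state(); f=np.hypot(*s["contact_force"][:2]); print("F",f.round(1)); sys.exit(f>float(sys.argv[1]))
E
python3 -m crank '[{"xyz":[0,-0.04,0],"delta_rot":[0,0,-1],"claw":0.545},{"xyz":[0,-0.04,0],"delta_rot":[0,0,-1],"claw":0.545}]' && python3 ok.py 14 && python3 -m crank '[{"xyz":[0,-0.04,0],"delta_rot":[0,0,-1],"claw":0.545},{"xyz":[0,-0.04,0],"delta_rot":[0,0,-1],"claw":0.545}]' && python3 ok.py 14 && python3 -m crank '[{"xyz":[0,-0.04,0],"delta_rot":[0,0,-1],"claw":0.545},{"xyz":[0,-0.04,0],"delta_rot":[0,0,-1],"claw":0.545}]' && python3 ok.py 14 && python3 -m crank '[{"xyz":[0,-0.04,0],"delta_rot":[0,0,-1],"claw":0.545},{"xyz":[0,-0.04,0],"delta_rot":[0,0,-1],"claw":0.545}]' && python3 ok.py 14 && python3 -m crank '[{"xyz":[0,-0.04,0],"delta_rot":[0,0,-1],"claw":0.545},{"xyz":[0,-0.04,0],"delta_rot":[0,0,-1],"claw":0.545}]' && python3 ok.py 14
```

```text
time_s: 6.48
tcp_pos: [0.5407, -0.1938, 0.1839]
eef_rot: [-180.0, 0.1, -116.9]
contact_force: [-3.9, 5.4, 1.7]
gripper_width: 0.0402
gripper_force: 2.6
F 6.7False
```

```bash
sed -i 's/sys.exit(f>float(sys.argv\[1\]))/sys.exit(int(f>float(sys.argv[1])))/' ok.py
python3 -m crank '[{"xyz":[0,-0.04,0],"delta_rot":[0,0,-1],"claw":0.545},{"xyz":[0,-0.04,0],"delta_rot":[0,0,-1],"claw":0.545}]' && python3 ok.py 14 && python3 -m crank '[{"xyz":[0,-0.04,0],"delta_rot":[0,0,-1],"claw":0.545},{"xyz":[0,-0.04,0],"delta_rot":[0,0,-1],"claw":0.545}]' && python3 ok.py 14 && python3 -m crank '[{"xyz":[0,-0.04,0],"delta_rot":[0,0,-1],"claw":0.545},{"xyz":[0,-0.04,0],"delta_rot":[0,0,-1],"claw":0.545}]' && python3 ok.py 14 && python3 -m crank '[{"xyz":[0,-0.04,0],"delta_rot":[0,0,-1],"claw":0.545},{"xyz":[0,-0.04,0],"delta_rot":[0,0,-1],"claw":0.545}]' && python3 ok.py 14
```

```text
time_s: 6.72
tcp_pos: [0.5417, -0.1943, 0.1839]
eef_rot: [180.0, 0.1, -115.9]
contact_force: [-2.9, 5.7, 1.9]
gripper_width: 0.04
gripper_force: 2.6
F 6.4
time_s: 6.98
tcp_pos: [0.5427, -0.1949, 0.1839]
eef_rot: [180.0, 0.1, -114.9]
contact_force: [-2.9, 6.0, 1.8]
gripper_width: 0.0398
gripper_force: 2.6
F 6.6
time_s: 7.22
tcp_pos: [0.5438, -0.1954, 0.1838]
eef_rot: [180.0, 0.1, -113.9]
contact_force: [-3.8, 4.9, 1.4]
gripper_width: 0.04
gripper_force: 2.6
F 6.2
time_s: 7.48
tcp_pos: [0.5443, -0.1956, 0.1837]
eef_rot: [179.9, 0.1, -112.9]
contact_force: [-5.5, 6.9, 3.5]
gripper_width: 0.0396
gripper_force: 3.6
F 8.9
```

```bash
python3 -m crank '[{"xyz":[0,-0.03,0],"delta_rot":[0,0,0],"claw":0.545},{"xyz":[0,-0.03,0],"delta_rot":[0,0,0],"claw":0.545}]' && python3 ok.py 14 && python3 -m crank '[{"xyz":[0,-0.03,0],"delta_rot":[0,0,0],"claw":0.545},{"xyz":[0,-0.03,0],"delta_rot":[0,0,0],"claw":0.545}]' && python3 ok.py 14
python3 - <<'E'
from arc import *; from plant import optics
s=r.get_state(); c=optics.capture("wrist"); cv2.imwrite("pics/w3.png",c["img"])
E
```

```text
time_s: 7.72
tcp_pos: [0.5443, -0.1957, 0.1835]
eef_rot: [179.8, 0.1, -113.0]
contact_force: [-8.1, 8.5, 4.4]
gripper_width: 0.0399
gripper_force: 5.2
F 11.7
time_s: 7.98
tcp_pos: [0.5444, -0.1957, 0.1835]
eef_rot: [179.7, 0.1, -113.0]
contact_force: [-10.0, 11.1, 6.6]
gripper_width: 0.0401
gripper_force: 6.7
F 14.9
```

View pics/w3.png

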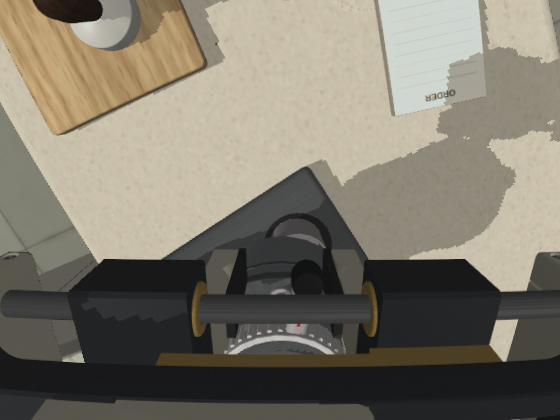

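Position has stalled while force rises, and the cap at (307, 277) is held by the trailing finger: the stop is reached. I'll back off and lift.

```bash
python3 -m crank '[{"xyz":[0,0.2,0],"delta_rot":[0,0,0],"claw":0.545},{"xyz":[0,0.3,0],"delta_rot":[0,0,0],"claw":0.545},{"xyz":[0,0.3,-1],"delta_rot":[0,0,0],"claw":0.545},{"xyz":[0,0.3,-2.8],"delta_rot":[0,0,0],"claw":0.545},{"xyz":[0,0.3,-4.5],"delta_rot":[0,0,0],"claw":0.545},{"xyz":[0,0.3,-4.5],"delta_rot":[0,0,0],"claw":0.545},{"xyz":[0,0.3,-4.5],"delta_rot":[0,0,0],"claw":0.545}]'
python3 - <<'E'
from arc import *; from plant import optics
s=r.get_state(); c=optics.capture("wrist"); cv2.imwrite("pics/w4.png",cv2.resize(c["img"][100:350,180:400],None,fx=2.4,fy=2.4,interpolation=cv2.INTER_CUBIC))
np.save("w4.npy",c,allow_pickle=True); np.save("s4.npy",s,allow_pickle=True); print(s["joints"],s["moment"])
print(rows(s,[*A,.30],[180,0,-113]),rows(s,[*A,.21],[180,0,-113]))
E
```

```text
time_s: 8.9
tcp_pos: [0.5383, -0.1939, 0.3176]
eef_rot: [-180.0, 0.0, -113.0]
contact_force: [-0.0, 0.7, 0.4]
gripper_width: 0.0394
gripper_force: 0.0
[-2.34575413e-01  8.19352070e+00 -4.07980629e+00 -1.40913257e-02
 -7.76750933e+01 -2.27171772e+01] [ 0.08050515  0.10946021 -0.04916903]
(array([-2.445, -0.293,  0.589]), array([-0.04,  0.03,  0.05])) (array([-2.443, -0.291,  3.589]), array([-0.04,  0.03,  0.05]))
```

View pics/w4.png

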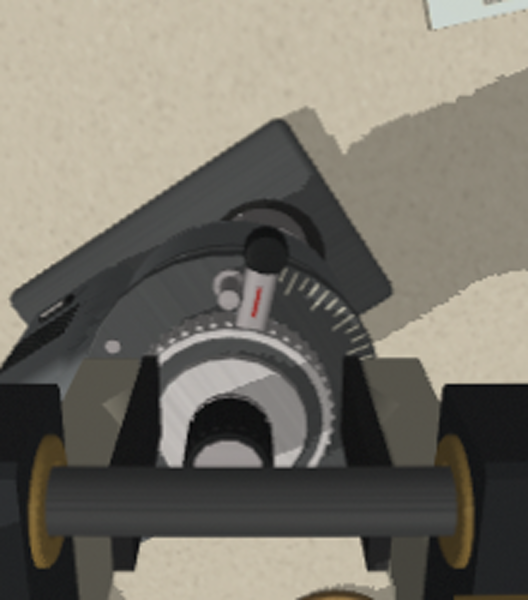

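```bash
python3 - <<'E'
from meas import *
from arc import A
c=np.load("w4.npy",allow_pickle=True).item(); s=np.load("s4.npy",allow_pickle=True).item()
P=lambda x,y:(180+x/2.4-.3,100+y/2.4-.3)
for n,uv,z in (("cap",P(265,248),.196),("post",P(229,299),.197)):
    q=onplane(c,uv,z,s)[:2]-A; print(n,q+A,np.hypot(*q),np.degrees(np.arctan2(q[1],q[0])))
# knob top side edges: left 194, right 264 at row 455
print("knob L/R",onplane(c,P(192,455),.232,s),onplane(c,P(265,455),.232,s))
E
python3 -m crank '[{"xyz":[-1.2,-0.15,0],"delta_rot":[0,0,0],"claw":0.4},{"xyz":[-2.44,-0.29,0.6],"delta_rot":[0,0,0],"claw":0.4},{"xyz":[-2.44,-0.29,2],"delta_rot":[0,0,0],"claw":0.4},{"xyz":[-2.44,-0.29,3],"delta_rot":[0,0,0],"claw":0.4},{"xyz":[-2.44,-0.29,3.62],"delta_rot":[0,0,0],"claw":0.4},{"xyz":[-2.44,-0.29,3.62],"delta_rot":[0,0,0],"claw":0.4},{"xyz":[-2.44,-0.29,3.62],"delta_rot":[0,0,0],"claw":0.4}]'; python3 -c "
from plant import r;s=r.get_state();print(s['moment'],s['tcp_pos'],s['contact_force'])"
```

```text
cap [ 0.53590161 -0.18988049] 0.07168228153048753 -123.05474337436753
post [ 0.55591282 -0.17699155] 0.050905429426244306 -112.02145135294786
knob L/R [ 0.58513061 -0.14008068  0.232     ] [ 0.56148736 -0.13009843  0.232     ]
time_s: 9.82
tcp_pos: [0.575, -0.1301, 0.2092]
eef_rot: [180.0, -0.0, -112.9]
contact_force: [0.3, 0.2, 0.7]
gripper_width: 0.0528
gripper_force: 0.0
[ 0.00478603  0.00670163 -0.02771602] [ 0.57504408 -0.13006076  0.20915091] [0.32713449 0.24506859 0.74428376]
```

```bash
cat > st.py <<'E'
from h import *; from plant import r
s=r.get_state(); R=rpy(s["eef_rot"]); print("Ftool",(R.T@s["contact_force"]).round(2),"M",s["moment"].round(3),"w",round(s["gripper_width"],4),"g",round(s["gripper_force"],1),"rot",s["eef_rot"].round(1),"j6",s["joints"][5].round(1),"t6",s["joint_torque"][5].round(3))
E
python3 -m crank '[{"xyz":[0,0,0],"delta_rot":[0,0,0],"claw":0.7},{"xyz":[0,0,0],"delta_rot":[0,0,0],"claw":0.8},{"xyz":[0,0,0],"delta_rot":[0,0,0],"claw":0.8},{"xyz":[0,0,0],"delta_rot":[0,0,0],"claw":0.8},{"xyz":[0,0,0],"delta_rot":[0,0,0],"claw":0.8}]' 8; python3 st.py
```

```text
time_s: 10.45
tcp_pos: [0.5745, -0.1298, 0.2093]
eef_rot: [180.0, 0.0, -112.9]
contact_force: [-4.4, 3.3, 5.7]
gripper_width: 0.0307
gripper_force: 8.0
Ftool [-1.35  5.39 -5.66] M [ 1.034  1.691 -0.067] w 0.0307 g 8.0 rot [ 180.     0.  -112.9] j6 -29.2 t6 0.016
```

```bash
python3 -m crank '[{"xyz":[0,0.02,0],"delta_rot":[0,0,0],"claw":0.8},{"xyz":[0,0.02,0],"delta_rot":[0,0,0],"claw":0.8},{"xyz":[0,0.02,0],"delta_rot":[0,0,0],"claw":0.8}]' 8; python3 st.py;python3 -m crank '[{"xyz":[0,0,0],"delta_rot":[0,0,0],"claw":0.9},{"xyz":[0,0,0],"delta_rot":[0,0,0],"claw":0.9},{"xyz":[0,0,0],"delta_rot":[0,0,0],"claw":0.9}]' 45; python3 st.py
```

```text
time_s: 10.82
tcp_pos: [0.5745, -0.1297, 0.2093]
eef_rot: [-180.0, 0.0, -112.9]
contact_force: [-2.3, 1.0, 5.7]
gripper_width: 0.0304
gripper_force: 8.0
Ftool [-0.07  2.49 -5.69] M [0.656 1.08  0.021] w 0.0304 g 8.0 rot [-180.     0.  -112.9] j6 -29.2 t6 0.01
time_s: 11.2
tcp_pos: [0.5745, -0.1297, 0.2093]
eef_rot: [-180.0, 0.0, -112.9]
contact_force: [-2.9, 0.9, 6.3]
gripper_width: 0.0298
gripper_force: 45.0
Ftool [ 0.31  3.06 -6.32] M [ 0.656  1.151 -0.055] w 0.0298 g 45.0 rot [-180.     0.  -112.9] j6 -29.2 t6 0.015
```

```bash
python3 -m crank '[{"xyz":[0,0.02,0],"delta_rot":[0,0,0],"claw":0.9},{"xyz":[0,0.02,0],"delta_rot":[0,0,0],"claw":0.9},{"xyz":[0,0.02,0],"delta_rot":[0,0,0],"claw":0.9}]'; python3 st.py; for i in 1; do python3 -m crank '[{"xyz":[0,0,0],"delta_rot":[0,0,2],"claw":0.9}]' |head -1; python3 st.py;  python3 -m crank '[{"xyz":[0,0,0],"delta_rot":[0,0,2],"claw":0.9}]'|head -1; python3 st.py; python3 -m crank '[{"xyz":[0,0,0],"delta_rot":[0,0,2],"claw":0.9}]'|head -1; python3 st.py; python3 -m crank '[{"xyz":[0,0,0],"delta_rot":[0,0,0],"claw":0.9}]'|head -1; python3 st.py; done
```

```text
time_s: 11.58
tcp_pos: [0.5744, -0.1297, 0.2093]
eef_rot: [-179.9, 0.0, -112.9]
contact_force: [-0.0, 0.1, 5.9]
gripper_width: 0.03
gripper_force: 45.0
Ftool [-0.1   0.07 -5.92] M [-0.094  0.04  -0.063] w 0.03 g 45.0 rot [-179.9    0.  -112.9] j6 -29.3 t6 0.018
time_s: 11.7
Ftool [ 0.34  0.34 -4.6 ] M [-0.084  0.112 -0.017] w 0.0303 g 45.0 rot [-179.9    0.  -115. ] j6 -31.3 t6 0.658
time_s: 11.82
Ftool [ 0.02 -0.13 -5.19] M [-0.032  0.188  0.025] w 0.0302 g 45.0 rot [-179.9    0.  -117. ] j6 -33.3 t6 0.436
time_s: 11.95
Ftool [-0.78  0.84 -5.46] M [-0.014  0.195  0.059] w 0.0301 g 45.0 rot [-179.9    0.  -119. ] j6 -35.3 t6 0.429
time_s: 12.08
Ftool [ 0.35 -0.28 -6.62] M [-0.024  0.19  -0.056] w 0.0301 g 45.0 rot [-179.9    0.  -119. ] j6 -35.3 t6 -0.197
```

```bash
cat > g.py <<'E'
# stop the chain when the resisting moment is felt
import sys; from plant import r
s=r.get_state(); m=s["moment"][2]; print("Mz",m.round(3),"t6",s["joint_torque"][5].round(3),"yaw",s["eef_rot"][2].round(2),"g",round(s["gripper_force"],1)); sys.exit(int(m>.14))
E
python3 -m crank '[{"xyz":[0,0,0],"delta_rot":[0,0,2],"claw":0.9}]' >/dev/null && python3 g.py && python3 -m crank '[{"xyz":[0,0,0],"delta_rot":[0,0,2],"claw":0.9}]' >/dev/null && python3 g.py && python3 -m crank '[{"xyz":[0,0,0],"delta_rot":[0,0,2],"claw":0.9}]' >/dev/null && python3 g.py && python3 -m crank '[{"xyz":[0,0,0],"delta_rot":[0,0,2],"claw":0.9}]' >/dev/null && python3 g.py && python3 -m crank '[{"xyz":[0,0,0],"delta_rot":[0,0,2],"claw":0.9}]' >/dev/null && python3 g.py && python3 -m crank '[{"xyz":[0,0,0],"delta_rot":[0,0,2],"claw":0.9}]' >/dev/null && python3 g.py && python3 -m crank '[{"xyz":[0,0,0],"delta_rot":[0,0,2],"claw":0.9}]' >/dev/null && python3 g.py && python3 -m crank '[{"xyz":[0,0,0],"delta_rot":[0,0,2],"claw":0.9}]' >/dev/null && python3 g.py && python3 -m crank '[{"xyz":[0,0,0],"delta_rot":[0,0,2],"claw":0.9}]' >/dev/null && python3 g.py && python3 -m crank '[{"xyz":[0,0,0],"delta_rot":[0,0,2],"claw":0.9}]' >/dev/null && python3 g.py; python3 st.py
```

```text
Mz 0.022 t6 0.649 yaw -120.97 g 45.0
Mz 0.022 t6 0.436 yaw -123.0 g 45.0
Mz -0.02 t6 0.428 yaw -125.0 g 45.0
Mz -0.0 t6 0.428 yaw -127.0 g 45.0
Mz -0.011 t6 0.427 yaw -129.0 g 45.0
Mz 0.06 t6 0.427 yaw -131.0 g 45.0
Mz -0.032 t6 0.427 yaw -133.0 g 45.0
Mz 0.046 t6 0.427 yaw -135.0 g 45.0
Mz 0.034 t6 0.427 yaw -137.0 g 45.0
Mz -0.024 t6 0.426 yaw -139.0 g 45.0
Ftool [-0.45  2.07 -6.69] M [ 0.491  0.628 -0.024] w 0.0299 g 45.0 rot [-180.    0. -139.] j6 -55.3 t6 0.426
```

```bash
sed -i 's/int(m>.14)/int(m>.14 or s["joint_torque"][5]>float(sys.argv[1]))/' g.py
python3 -m crank '[{"xyz":[0,0,0],"delta_rot":[0,0,2],"claw":0.9}]' >/dev/null && python3 g.py 0.9 && python3 -m crank '[{"xyz":[0,0,0],"delta_rot":[0,0,2],"claw":0.9}]' >/dev/null && python3 g.py 0.52 && python3 -m crank '[{"xyz":[0,0,0],"delta_rot":[0,0,2],"claw":0.9}]' >/dev/null && python3 g.py 0.52 && python3 -m crank '[{"xyz":[0,0,0],"delta_rot":[0,0,2],"claw":0.9}]' >/dev/null && python3 g.py 0.52 && python3 -m crank '[{"xyz":[0,0,0],"delta_rot":[0,0,2],"claw":0.9}]' >/dev/null && python3 g.py 0.52 && python3 -m crank '[{"xyz":[0,0,0],"delta_rot":[0,0,2],"claw":0.9}]' >/dev/null && python3 g.py 0.52 && python3 -m crank '[{"xyz":[0,0,0],"delta_rot":[0,0,2],"claw":0.9}]' >/dev/null && python3 g.py 0.52 && python3 -m crank '[{"xyz":[0,0,0],"delta_rot":[0,0,2],"claw":0.9}]' >/dev/null && python3 g.py 0.52 && python3 -m crank '[{"xyz":[0,0,0],"delta_rot":[0,0,2],"claw":0.9}]' >/dev/null && python3 g.py 0.52 && python3 -m crank '[{"xyz":[0,0,0],"delta_rot":[0,0,2],"claw":0.9}]' >/dev/null && python3 g.py 0.52 && python3 -m crank '[{"xyz":[0,0,0],"delta_rot":[0,0,2],"claw":0.9}]' >/dev/null && python3 g.py 0.52 && python3 -m crank '[{"xyz":[0,0,0],"delta_rot":[0,0,2],"claw":0.9}]' >/dev/null && python3 g.py 0.52; python3 st.py
```

```text
Mz -0.015 t6 0.426 yaw -141.0 g 45.0
Mz 0.015 t6 0.426 yaw -143.0 g 45.0
Mz 0.004 t6 0.425 yaw -145.0 g 45.0
Mz 0.078 t6 0.426 yaw -147.0 g 45.0
Mz 0.041 t6 0.425 yaw -148.99 g 45.0
Mz 0.039 t6 0.425 yaw -151.0 g 45.0
Mz 0.004 t6 0.425 yaw -152.99 g 45.0
Mz 0.003 t6 0.425 yaw -154.99 g 45.0
Mz 0.038 t6 0.425 yaw -156.99 g 45.0
Mz 0.038 t6 0.425 yaw -158.99 g 45.0
Mz -0.019 t6 0.424 yaw -160.99 g 45.0
Mz 0.02 t6 0.424 yaw -162.99 g 45.0
Ftool [ 0.96  3.7  -8.73] M [1.187 0.911 0.02 ] w 0.0305 g 45.0 rot [ 180.    0. -163.] j6 -79.3 t6 0.424
```

```bash
python3 -m crank '[{"xyz":[0,0.02,0],"delta_rot":[0,0,2],"claw":0.9}]' >/dev/null && python3 g.py 0.9 && python3 -m crank '[{"xyz":[0,0,0],"delta_rot":[0,0,2],"claw":0.9}]' >/dev/null && python3 g.py 0.52 && python3 -m crank '[{"xyz":[0,0,0],"delta_rot":[0,0,2],"claw":0.9}]' >/dev/null && python3 g.py 0.52 && python3 -m crank '[{"xyz":[0,0,0],"delta_rot":[0,0,2],"claw":0.9}]' >/dev/null && python3 g.py 0.52 && python3 -m crank '[{"xyz":[0,0,0],"delta_rot":[0,0,2],"claw":0.9}]' >/dev/null && python3 g.py 0.52 && python3 -m crank '[{"xyz":[0,0,0],"delta_rot":[0,0,2],"claw":0.9}]' >/dev/null && python3 g.py 0.52 && python3 -m crank '[{"xyz":[0,0,0],"delta_rot":[0,0,2],"claw":0.9}]' >/dev/null && python3 g.py 0.52 && python3 -m crank '[{"xyz":[0,0,0],"delta_rot":[0,0,2],"claw":0.9}]' >/dev/null && python3 g.py 0.52 && python3 -m crank '[{"xyz":[0,0,0],"delta_rot":[0,0,2],"claw":0.9}]' >/dev/null && python3 g.py 0.52 && python3 -m crank '[{"xyz":[0,0,0],"delta_rot":[0,0,2],"claw":0.9}]' >/dev/null && python3 g.py 0.52 ; python3 st.py
```

```text
Mz 0.02 t6 0.45 yaw -164.99 g 45.0
Mz 0.077 t6 0.42 yaw -166.99 g 45.0
Mz 0.284 t6 0.121 yaw -168.98 g 45.0
Ftool [ 1.95  1.09 -6.55] M [0.384 0.654 0.284] w 0.03 g 45.0 rot [-180.    0. -169.] j6 -85.4 t6 0.121
```

```bash
python3 -m crank '[{"xyz":[0,0,0],"delta_rot":[0,0,1.5],"claw":0.9}]' >/dev/null ; python3 g.py 9;python3 -m crank '[{"xyz":[0,0,0],"delta_rot":[0,0,1.5],"claw":0.9}]' >/dev/null ; python3 g.py 9; python3 -m crank '[{"xyz":[0,0,0],"delta_rot":[0,0,1.5],"claw":0.9}]' >/dev/null ; python3 g.py 9;python3 -m crank '[{"xyz":[0,0,0],"delta_rot":[0,0,0],"claw":0.9}]' >/dev/null ; python3 g.py 9;python3 st.py
```

```text
Mz 0.349 t6 -0.044 yaw -170.46 g 45.0
Mz 0.311 t6 -0.0 yaw -171.95 g 45.0
Mz 0.367 t6 -0.014 yaw -173.45 g 45.0
Mz 0.265 t6 -0.42 yaw -173.42 g 45.0
Ftool [ 1.98  2.02 -7.21] M [0.466 0.672 0.265] w 0.0299 g 45.0 rot [-180.     0.  -173.4] j6 -89.8 t6 -0.42
```

```bash
python3 -m crank '[{"xyz":[0,0,0],"delta_rot":[0,0,1.5],"claw":0.9}]' >/dev/null ; python3 g.py 9;python3 -m crank '[{"xyz":[0,0,0],"delta_rot":[0,0,1.5],"claw":0.9}]' >/dev/null ; python3 g.py 9; python3 -m crank '[{"xyz":[0,0,0],"delta_rot":[0,0,1.5],"claw":0.9}]' >/dev/null ; python3 g.py 9;python3 -m crank '[{"xyz":[0,0,0],"delta_rot":[0,0,0.5],"claw":0.9},{"xyz":[0,0,0],"delta_rot":[0,0,0.5],"claw":0.9},{"xyz":[0,0,0],"delta_rot":[0,0,0.5],"claw":0.9}]' >/dev/null ; python3 st.py
```

```text
Mz 0.408 t6 0.134 yaw -174.92 g 45.0
Mz 0.414 t6 -0.039 yaw -176.44 g 45.0
Mz 0.407 t6 -0.06 yaw -177.94 g 45.0
Ftool [ 1.69  2.57 -6.75] M [0.619 0.707 0.352] w 0.0307 g 45.0 rot [-180.     0.  -178.4] j6 -94.8 t6 -0.332
```

```bash
python3 -m crank '[{"xyz":[0,0,0],"delta_rot":[0,0,0],"claw":0.5},{"xyz":[0,0,0],"delta_rot":[0,0,0],"claw":0.5},{"xyz":[0,0,0],"delta_rot":[0,0,0],"claw":0.5},{"xyz":[0,0,-1.5],"delta_rot":[0,0,0],"claw":0.5},{"xyz":[0,0,-3],"delta_rot":[0,0,0],"claw":0.5},{"xyz":[0,0,-4.5],"delta_rot":[0,0,0],"claw":0.5},{"xyz":[0,0,-4.5],"delta_rot":[0,0,0],"claw":0.5},{"xyz":[0,0,-4.5],"delta_rot":[0,0,0],"claw":0.5}]'
python3 - <<'E'
from arc import *; from plant import optics
s=r.get_state(); c=optics.capture("wrist"); cv2.imwrite("pics/w5.png",cv2.resize(c["img"][100:300,160:400],None,fx=3,fy=3,interpolation=cv2.INTER_CUBIC))
np.save("w5.npy",c,allow_pickle=True); np.save("s5.npy",s,allow_pickle=True)
E
```

```text
time_s: 17.45
tcp_pos: [0.5733, -0.1287, 0.3432]
eef_rot: [180.0, -0.0, -178.5]
contact_force: [-0.3, 0.1, 0.1]
gripper_width: 0.044
gripper_force: 0.0
```

View pics/w5.png

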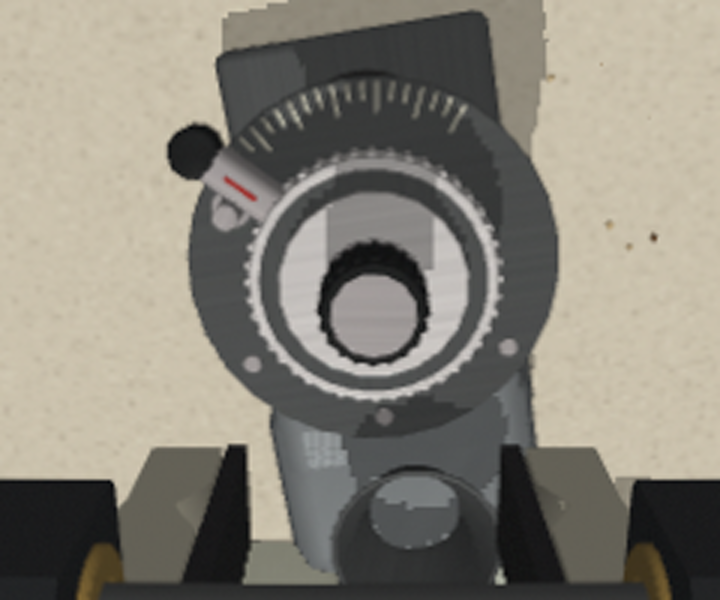

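Run:
```python
from meas import *
c=np.load("w5.npy",allow_pickle=True).item(); s=np.load("s5.npy",allow_pickle=True).item()
P=lambda x,y:(160+x/3-.3,100+y/3-.3)
meas(c,s,P(375,315),P(194,151),P(226,215))
```

```text
knob [ 0.5758 -0.1291  0.232 ] lever [ 0.5358 -0.1858  0.196 ] 0.0694 -125.3 post 0.0512 -113.6
```

```bash
python3 -c "
from plant import job;print(job.close_job())"
```

```text
the job is handed in; nothing more can be done
None
```

I handed the job in at about 17.5 s on the robot clock. The last camera picture shows the lever still on its stop post, within about 1°. I turned the knob clockwise about 10° past the point where I felt the burrs touch, then let go. No result came back from the hand-in.

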